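# Set the slide valve to its closed middle click

### The job

Two hand-operated slide valves are bolted to the bench, both with their rods pulled fully out. Before the air is connected, shut the one with the round ball knob: push its rod in by one click so that it sits at the middle of its three click positions, neither out nor fully in, then let go. Leave the valve with the flat disc knob as it is.

Things in the scene. Friction and masses are not known exactly. Their poses are not given: they have to be found in the camera images.
- ball_valve: Slide valve with the ball knob: aluminium block 90 x 44 x 36 mm, top 76 (pin 86) above the table, on a dark foot plate 116 x 66 bolted on; ports reach 34 to each side. Origin: underside centre of the foot. x axis: along the rod from knob to block, the way it is pushed in, within 0.4 rad of ahead; z up. The two valves swap places, left or right, 260 or more apart; low loose things lie between.
- ball_knob (a point): Centre of the ball knob, a black sphere 32 mm in diameter on a steel rod 10 thick, 58 above the table, on the valve's middle line: 120 in front of the valve's origin fully out, 100 at the middle click, 80 fully in. The gland the rod leaves is 53 in front of the origin. Black rings on the rod: two show when fully out, one (just off the gland) at the middle click, none fully in.
- ball_rod (a joint): Travel of the ball-knob rod in m: +0.020 fully out (as found, within 3 mm), 0 middle click, -0.020 fully in. It slides only along the valve's x axis. Sprung detent: 6 to 10 N frees it from an end or from the middle; the crests are 11 mm either side of the middle, and a rod let go within 9 mm of the middle slips into the middle by itself.
- disc_knob (a point): Centre of the other valve's knob, not to be moved: a flat black disc 48 mm in diameter and 12 thick, flat face to the front, 58 above the table. Otherwise that valve is like the first, its rod also fully out.

How it is judged:
By the outcome, as a careful person would: the job done as asked, in the order asked, and still so for the second after the job is handed in, with the robot touching nothing.
It also fails if it takes over 32 s, if anything falls off the work surface, if the arm or the gripper's body presses on something with over 40 N, if the wrist force passes 120 N, or if a joint passes its speed limit or range.

### The arm

A 7-joint arm with a two-finger parallel gripper is mounted at the origin on a cart in front of the work surface, level with it; the furniture and walls round the work are solid. World frame = base frame: x ahead of the robot, y to its left, z up, the work surface at z = 0. Lengths are in m, angles in rad, forces in N, time in s.
With the tool pointing down it reaches from about 0.4 to 0.85 m from the base axis. Payload 4.5 kg.
Tool frame: the origin (TCP) lies midway between the tips of the shut fingers; the grasp point (between the pads) lies 19 mm behind it; z points along the fingers, y is the direction in which the jaws open and shut (so a half turn about z gives the same grasp; the last joint's range is limited). The gripper opens to 88 mm and grips with 3 to 60 N. Pads are 18 mm wide; open, the fingers measure 123 mm over their backs; the gripper's body (75 mm by 187 mm) begins 45 mm behind the grasp point.
Start: joints at [1.223, 0.689, -0.195, 1.565, 0.157, 0.902, -0.215], TCP at [0.233, -0.58, 0.239] pointing down, gripper open.
Joint ranges: [-3.01, 3.01], [-0.46, 2.08], [-1.47, 1.51], [0.13, 2.56], [-1, 4.14], [0.04, 2.09], [-2.66, 2.66]. Speed limits (rad/s): [2.57, 2.57, 3.14, 3.14, 3.14, 3.14, 3.14].

### API

Orientations are given as a unit quaternion [x, y, z, w].
In Python, from plant import r gives the robot as it stands. The module is installed in compiled form; this text tells all that it offers.
- The arm moves only by the tool carry_out, never from a script. Its argument "commands" is a list of rows, each a list of 6 numbers: the shift along the tool's x, y, z in m, then the turn, a rotation vector about the tool's x, y, z in degrees. In form: [[dx, dy, dz, wx, wy, wz], ...]. A call has 1 to 12 rows; each row is the pose to reach, as a shift and turn from the pose commanded when the call began, along the tool's axes at that moment; what a row does not reach only later rows make up. A row lasts 1/10 s, in which the tool goes at most 50 mm and 8.59 degrees, less where a joint would pass 70% of its speed; a pose out of reach is approached as far as the arm can. A call with a gripper value outside its range is refused whole. "fingers" is the closure in counts, from 0 (fully open) to 255 (shut), set as the call begins (left out, the last holds). The fingers move at their own pace and stop on an object; "grip_force" is the grip in N (left out, the last holds). Time passes only in rows, so rows that repeat a pose let the fingers close. It gives the time, the measured TCP pose, the force and the opening at its end, in the units of the state.
- r.get_state(): the state, without advancing time (a new reading comes with each control period).
- r.snapshot(name): name is "scene" or "top" or "wrist"; returns a dict with "img" (420x560x3 uint8, blue, green, red), "intrinsics" (3x3 intrinsics, pixels), "k1" (the pictures are not rectified: a ray, as slopes to the right and down, at radius r is drawn at 1 + k1 r^2 times it, then the intrinsics apply), "extrinsics" (4x4, takes a point from camera to world coordinates); the wrist camera has in their place "tool_from_camera" (4x4, takes a point from camera to tool coordinates, whose origin is the TCP and whose axes are the flange's). Camera axes: x right, y down, z forward; pixel columns grow to the right and rows downward; lengths in m; the calibration is good to about 2 mm. A picture is of the moment at which its call begins: read the wrist's pose just before it. There is no depth.
- r.finish_job(): hands the job in, once; it reports no verdict.
Trained networks look in a picture, given as the dict that the camera call returned (one of the last four; its "shot" number tells which), for a name from the list of things; names that differ only in an ending like _2 or _b are one class to them, and where a whole thing is asked for, a point or a joint stands for the part that bears it (a point fixed in the world has none). Each returns a list of dicts, best first, with "p" (0 to 1); they miss things now and then, are a little off and sometimes report something else, mostly with a low value. They report only what shows in the picture. A call takes as long as a camera call.
- r.spot_in(picture, label): "xyz" ([x, y, z] in m, in world coordinates, good to about 4 mm: the middle of the surface that is visible of it).
- r.spot_point(picture, label): "xyz" ([x, y, z] in m, in world coordinates, good to about 4 mm: a listed point, or the origin of a listed thing).
The state is a dict: "clock": time; "q": joint angles; "qd": joint speeds; "joint_torque": joint torques, N m; "tool_pos": TCP position; "eef_rot": TCP orientation; "contact_force": force on the tool from outside, world axes, zero at the start; "moment": the same for the moment, N m; "opening": opening from 0.0 (shut) to 1.0 (fully open).
Only numpy, scipy, OpenCV 4.12 (cv2) and the standard library are available. Lean on these libraries where they do the work, as an engineer would, in place of code of your own. Each camera call takes 0.05 s, during which the arm holds its last target.

## Working session

There is one attempt and no reset: what is moved stays moved. The work goes in short steps, Python scripts to look and compute and a tool call to move; the robot and the scene stay as the last step left them, time stands still between calls to the robot, and variables do not carry over. Pictures are saved under pics/ and viewed, and the job is handed in when it is done.

Besides the shell and the picture viewer there is one more tool, called after "Call:" as name([rows], argument=value, ...), one row to a line, values as JSON. carry_out: Moves the arm, as the interface text tells. Its arguments: {"type":"object","properties":{"commands":{"type":"array","items":{"type":"array","items":{"type":"number"}}},"fingers":{"type":"number"},"grip_force":{"type":"number"}},"required":["commands"]}

```bash
mkdir -p pics
python3 - <<'E'
from plant import r
import cv2
s=r.get_state();print(s)
for n in("scene","top"):
    p=r.snapshot(n);cv2.imwrite(f"pics/{n}0.png",p["img"])
    for l in("ball_knob","disc_knob","ball_valve"):
        print(n,l,r.spot_point(p,l)[:3])
    print(p["extrinsics"],p["intrinsics"],p["k1"])
E
```

```text
{'clock': 0.0, 'q': array([ 1.22277216,  0.69001154, -0.19449519,  1.56633487,  0.15728109,
        0.90249509, -0.21509164]), 'qd': array([-0.00156403, -0.000673  , -0.00067153,  0.00069931, -0.00075694,
        0.00059121,  0.00032855]), 'joint_torque': array([-2.60155666e-04, -5.27553749e+01, -1.26683056e+00, -1.53428203e+01,
       -5.26099058e-02,  6.52346411e-03,  1.64743278e-04]), 'tool_pos': array([ 0.23259699, -0.57942521,  0.2378948 ]), 'eef_rot': array([ 9.81824942e-01,  1.89786508e-01, -2.39237100e-04, -8.98925669e-04]), 'contact_force': array([-0.46252709, -0.3114143 ,  0.08288713]), 'moment': array([-0.0265173 , -0.0079693 ,  0.01285108]), 'opening': 1.0003418134170445}
scene ball_knob [{'xyz': [0.4869, 0.2239, 0.0545], 'p': 0.7}]
scene disc_knob [{'xyz': [0.5209, -0.1888, 0.0592], 'p': 0.55}]
scene ball_valve [{'xyz': [0.6024, 0.2191, -0.0], 'p': 0.97}]
[[-8.61061185e-01 -3.12365610e-01  4.01249750e-01  1.10445785e-01]
 [-5.08501325e-01  5.28632151e-01 -6.79687025e-01  8.14121485e-01]
 [ 1.97333438e-04 -7.89288144e-01 -6.14022952e-01  8.14077642e-01]
 [ 0.00000000e+00  0.00000000e+00  0.00000000e+00  1.00000000e+00]] [[525.37025226   0.         277.04636836]
 [  0.         525.37025226 222.09279335]
 [  0.           0.           1.        ]] -0.050802609180007355
top ball_knob [{'xyz': [0.4834, 0.223, 0.0597], 'p': 0.66}]
top disc_knob [{'xyz': [0.5186, -0.192, 0.0571], 'p': 0.68}]
top ball_valve [{'xyz': [0.604, 0.2148, 0.0003], 'p': 0.64}]
[[-0.01854254 -0.98381027  0.17825128  0.36235414]
 [-0.99978508  0.01989805  0.00581961 -0.00744248]
 [-0.00927225 -0.17810506 -0.98396779  1.21323479]
 [ 0.          0.          0.          1.        ]] [[512.71502961   0.         280.95060956]
 [  0.         512.71502961 209.64099576]
 [  0.           0.           1.        ]] -0.1963279156412579
```

View pics/scene0.png

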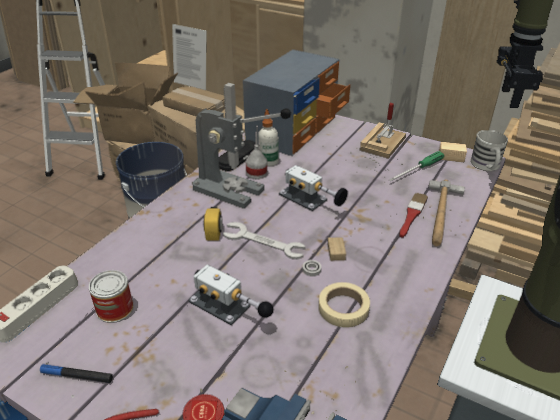

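View pics/top0.png

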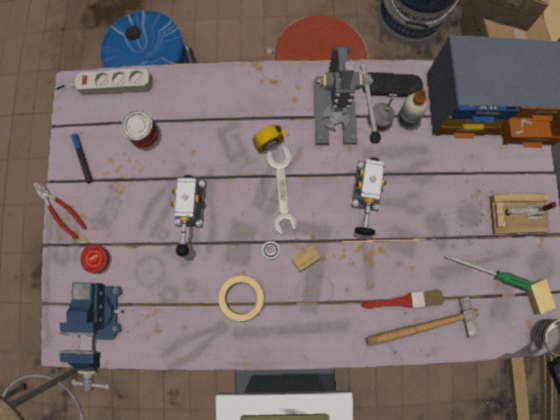

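The scene picture shows the ball valve in the front: knob at about (265,310), block at (217,287). The disc valve is at (340,197), further away. In the top picture the ball knob is at (182,250) and the disc at (365,231). This agrees with the networks. Next I refine the axis and plan the approach.

```bash
cat > h.py <<'E'
import numpy as np, cv2
from scipy.spatial.transform import Rotation as R
from scipy.optimize import fsolve
def pix2z(p,uv,z,T=None):
    K=p["intrinsics"];T=p["extrinsics"] if T is None else T
    d=np.array([(uv[0]-K[0,2])/K[0,0],(uv[1]-K[1,2])/K[1,1]])
    u=fsolve(lambda s:s*(1+p["k1"]*(s@s))-d,d)
    ray=T[:3,:3]@np.r_[u,1];o=T[:3,3]
    return o+ray*(z-o[2])/ray[2]
def proj(p,X,T=None):
    K=p["intrinsics"];T=p["extrinsics"] if T is None else T
    c=T[:3,:3].T@(np.asarray(X)-T[:3,3]);s=c[:2]/c[2];s=s*(1+p["k1"]*(s@s))
    return K[:2,:2]@s+K[:2,2]
def wristT(p,s):
    T=np.eye(4);T[:3,:3]=R.from_quat(s["eef_rot"]).as_matrix();T[:3,3]=s["tool_pos"]
    return T@p["tool_from_camera"]
def row(s,pos,yaw):
    # tool down, tool x at yaw
    Rt=R.from_quat(s["eef_rot"]);G=R.from_matrix(np.array([[np.cos(yaw),np.sin(yaw),0],[np.sin(yaw),-np.cos(yaw),0],[0,0,-1]]))
    return np.round(np.r_[Rt.inv().apply(np.array(pos)-s["tool_pos"]),(Rt.inv()*G).as_rotvec(degrees=True)],4)
E
python3 - <<'E'
from plant import r
from h import *
s=r.get_state()
p=r.snapshot("top");q=r.snapshot("scene")
for n,pp,(x,y) in(("t",p,(150,160)),("s",q,(180,250))):
    c=pp["img"][y:y+110,x:x+110];cv2.imwrite(f"pics/{n}1.png",cv2.resize(c,None,fx=5,fy=5,interpolation=2))
for n,pp,uv in(("t",p,(182,250.5)),("s",q,(265.5,310))): print(n,pix2z(pp,uv,.058))
for P in((.43,-.35,.23),(.47,0,.22),(.484,.223,.18)): print(row(s,P,-.055))
E
```

```text
t [0.48149823 0.22681633 0.058     ]
s [0.48313111 0.22659935 0.058     ]
[ 2.68600e-01 -1.39900e-01  8.70000e-03 -1.11000e-02  1.50000e-03
  2.50289e+01]
[ 4.36100e-01 -4.49800e-01  1.87000e-02 -1.11000e-02  1.50000e-03
  2.50289e+01]
[ 5.32200e-01 -6.51500e-01  5.88000e-02 -1.11000e-02  1.50000e-03
  2.50289e+01]
```

View pics/t1.png

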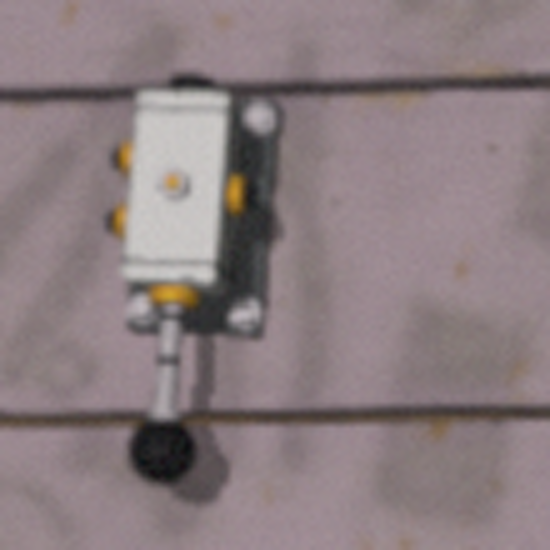

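View pics/s1.png

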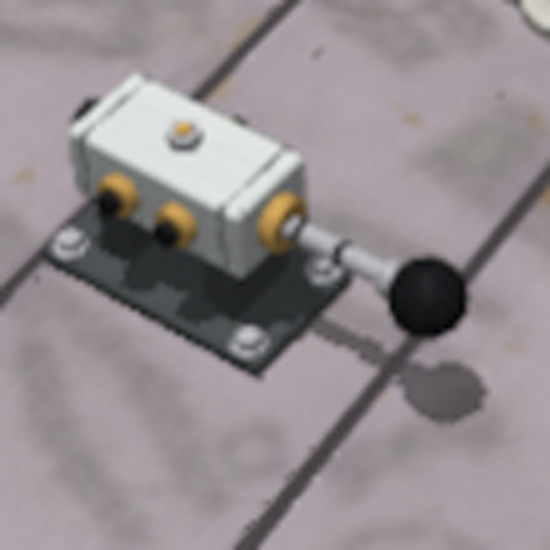

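Both crops show the rod with rings and the ball: top at about (182.6,250.2), scene at about (265.6,309.4). The pin on the block is at top (184.6,196.6) and scene (216.6,275.6).

Run:
```python
from plant import r
from h import *
p=r.snapshot("top");q=r.snapshot("scene")
for pp,k,pin in((p,(182.6,250.2),(184.6,196.6)),(q,(265.6,309.4),(216.6,275.6))):
    a=pix2z(pp,k,.058);b=pix2z(pp,pin,.084);d=b-a;print(a,b,np.hypot(d[0],d[1]),np.arctan2(d[1],d[0]))
```

```text
[0.48216724 0.22543155 0.058     ] [0.60140897 0.21726934 0.084     ] 0.11952076585631428 -0.06834431264055935
[0.48378036 0.22517212 0.058     ] [0.6030165  0.21788267 0.084     ] 0.1194587525385841 -0.06105856203861568
```

Call:
carry_out([
  [0.045,-0.023,0,0,0,5],
  [0.09,-0.047,0,0,0,10],
  [0.135,-0.07,0,0,0,15],
  [0.18,-0.093,0,0,0,20],
  [0.225,-0.117,0,0,0,25],
  [0.269,-0.14,0.01,0,0,25],
  [0.29,-0.18,0.01,0,0,25],
  [0.31,-0.22,0.01,0,0,25],
  [0.335,-0.262,0.01,0,0,25],
  [0.36,-0.305,0.015,0,0,25],
  [0.382,-0.35,0.015,0,0,25],
  [0.405,-0.392,0.02,0,0,25],
], fingers=0)

```text
clock: 1.8
tool_pos: [0.463, -0.0632, 0.2192]
eef_rot: [1.0, -0.027, 0.001, -0.0]
contact_force: [1.5, 0.2, 0.9]
opening: 0.998
```

Run:
```python
from plant import r
from h import *
s=r.get_state();print(s["tool_pos"]);print(row(s,(.483,.2253,.18),-.063))
```

```text
[ 0.46300541 -0.06319937  0.21916684]
[ 0.0042 -0.2892  0.0392 -0.0097 -0.0868  0.4987]
```

Call:
carry_out([
  [0.0,-0.045,0,0,0,0.5],
  [0.001,-0.09,0.0,0,0,0.5],
  [0.002,-0.135,0.0,0,0,0.5],
  [0.003,-0.18,0.01,0,0,0.5],
  [0.004,-0.225,0.02,0,0,0.5],
  [0.004,-0.265,0.03,0,0,0.5],
  [0.004,-0.289,0.039,0,0,0.5],
  [0.004,-0.289,0.039,0,0,0.5],
  [0.004,-0.289,0.039,0,0,0.5],
])

```text
clock: 2.7
tool_pos: [0.4823, 0.2228, 0.1796]
eef_rot: [1.0, -0.031, -0.0, 0.0]
contact_force: [-0.3, -0.3, 0.2]
opening: 0.996
```

Run:
```python
from plant import r
from h import *
s=r.get_state();print(s["tool_pos"],s["eef_rot"],s["contact_force"]);p=r.snapshot("wrist")
T=wristT(p,s);print(proj(p,(.483,.2253,.058),T));cv2.imwrite("pics/w2.png",p["img"])
print(r.spot_point(p,"ball_knob"))
print(row(s,(.483,.2253,.18),-.063),row(s,(.483,.2253,.039),-.063))
```

```text
[0.48226438 0.22276969 0.17959299] [ 9.99510886e-01 -3.12697428e-02 -1.38666460e-04  4.14446763e-04] [-0.25102132 -0.30662127  0.17511015]
[277.34934162 203.68842649]
[{'xyz': [0.4877, 0.2243, 0.0598], 'p': 0.81}, {'xyz': [0.6037, 0.2173, -0.0033], 'p': 0.63}]
[ 0.0006 -0.0026 -0.0004  0.048   0.0144  0.0258] [ 0.0006 -0.0027  0.1406  0.048   0.0144  0.0258]
```

View pics/w2.png

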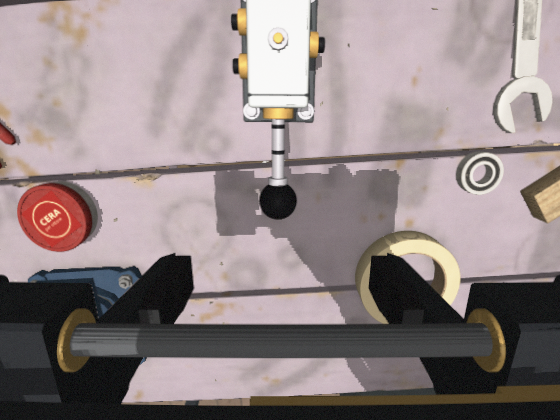

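The wrist view shows the ball at (278,201), against a predicted (277,204), so within about 1.5 mm. The rod is upright in the picture, so the tool is in line with it. Two rings are visible and nothing is under the fingers. I descend astride the ball.

Call:
carry_out([
  [0.001,-0.0025,0.035,0,0,0],
  [0.0015,-0.0025,0.07,0,0,0],
  [0.0015,-0.0025,0.1,0,0,0],
  [0.0015,-0.0025,0.125,0,0,0],
  [0.0015,-0.0025,0.14,0,0,0],
  [0.0015,-0.0025,0.14,0,0,0],
  [0.0015,-0.0025,0.14,0,0,0],
])

```text
clock: 3.5
tool_pos: [0.4848, 0.2249, 0.0405]
eef_rot: [0.999, -0.032, 0.001, -0.0]
contact_force: [0.1, 0.3, 0.3]
opening: 0.999
```

Run:
```python
from plant import r
from h import *
s=r.get_state();print(s["tool_pos"],s["contact_force"]);p=r.snapshot("wrist")
cv2.imwrite("pics/w3.png",p["img"]);T=wristT(p,s);print(proj(p,(.484,.2253,.058),T))
```

```text
[0.48475361 0.22489491 0.04047615] [0.0929133  0.25120885 0.28303633]
[279.24956011 295.19321301]
```

View pics/w3.png

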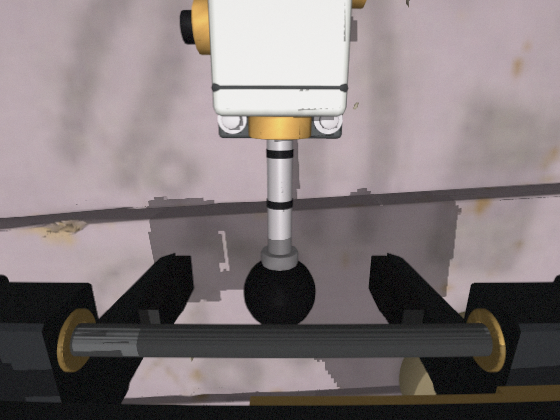

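The ball is at (279,291), midway between the fingers, and both rings show (rows 153 and 205). I close on it.

Call:
carry_out([
  [0,0,0,0,0,0],
  [0,0,0,0,0,0],
  [0,0,0,0,0,0],
  [0,0,0,0,0,0],
  [0,0,0,0,0,0],
  [0,0,0,0,0,0],
  [0,0,0,0,0,0],
  [0,0,0,0,0,0],
], fingers=255, grip_force=30)

```text
clock: 4.35
tool_pos: [0.4841, 0.2256, 0.0397]
eef_rot: [1.0, -0.032, 0.0, -0.0]
contact_force: [0.2, 0.9, -0.2]
opening: 0.336
```

Call:
carry_out([
  [0.002,0,0,0,0,0],
  [0.004,0,0,0,0,0],
  [0.006,0,0,0,0,0],
  [0.008,0,0,0,0,0],
  [0.01,0,0,0,0,0],
  [0.012,0,0,0,0,0],
  [0.014,0,0,0,0,0],
  [0.016,0,0,0,0,0],
  [0.018,0,0,0,0,0],
  [0.02,0,0,0,0,0],
  [0.02,0,0,0,0,0],
  [0.02,0,0,0,0,0],
])

```text
clock: 5.55
tool_pos: [0.5041, 0.2242, 0.0397]
eef_rot: [0.999, -0.032, 0.0, -0.0]
contact_force: [-0.3, 0.1, -0.9]
opening: 0.335
```

Run:
```python
from plant import r
from h import *
s=r.get_state();print(s["tool_pos"],s["contact_force"],s["opening"]);p=r.snapshot("wrist")
cv2.imwrite("pics/w4.png",p["img"])
```

```text
[0.50411541 0.22420049 0.03969949] [-0.29842029  0.09194359 -0.89185913] 0.33481904745772456
```

View pics/w4.png

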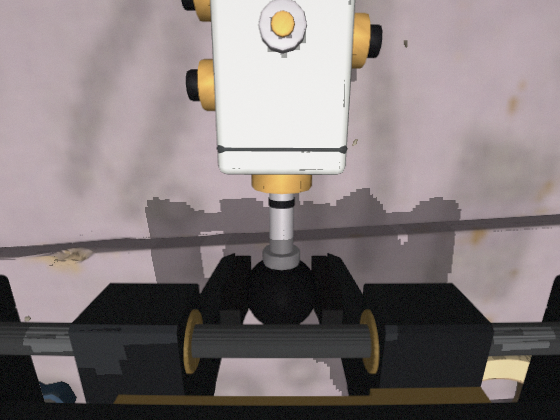

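One ring shows, just off the gland (282,203), and the force is near zero, so the rod is at the middle click. I open and rise.

Call:
carry_out([
  [0,0,0,0,0,0],
  [0,0,0,0,0,0],
  [0,0,0,0,0,0],
  [0,0,0,0,0,0],
  [0,0,0,0,0,0],
  [0,0,0,0,0,0],
  [0,0,0,0,0,0],
  [0,0,0,0,0,0],
], fingers=0)

```text
clock: 6.4
tool_pos: [0.504, 0.2241, 0.0397]
eef_rot: [0.999, -0.032, -0.0, 0.0]
contact_force: [-0.5, 0.9, -0.1]
opening: 1.002
```

Call:
carry_out([
  [0,0,-0.015,0,0,0],
  [0,0,-0.04,0,0,0],
  [0,0,-0.07,0,0,0],
  [0,0,-0.1,0,0,0],
  [0,0,-0.13,0,0,0],
  [0,0,-0.14,0,0,0],
  [0,0,-0.14,0,0,0],
])

```text
clock: 7.1
tool_pos: [0.5049, 0.2245, 0.1815]
eef_rot: [0.999, -0.032, 0.002, -0.001]
contact_force: [0.1, -0.3, -0.1]
opening: 1.002
```

Run:
```python
from plant import r
from h import *
s=r.get_state();print(s["clock"],s["tool_pos"],s["contact_force"],s["opening"]);p=r.snapshot("wrist")
q=r.snapshot("scene")
cv2.imwrite("pics/w5.png",p["img"]);cv2.imwrite("pics/s5.png",cv2.resize(q["img"][150:350,170:370],None,fx=3,fy=3))
print(r.spot_point(q,"ball_knob"),r.spot_point(q,"disc_knob"))
```

```text
7.1 [0.50490593 0.22451901 0.18154381] [ 0.09251799 -0.30688993 -0.08948065] 1.0017867130157463
[{'xyz': [0.5089, 0.2253, 0.0549], 'p': 0.66}] [{'xyz': [0.5191, -0.1908, 0.0551], 'p': 0.48}]
```

View pics/w5.png

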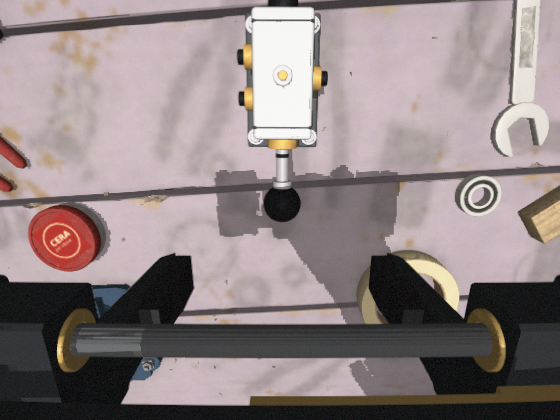

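View pics/s5.png

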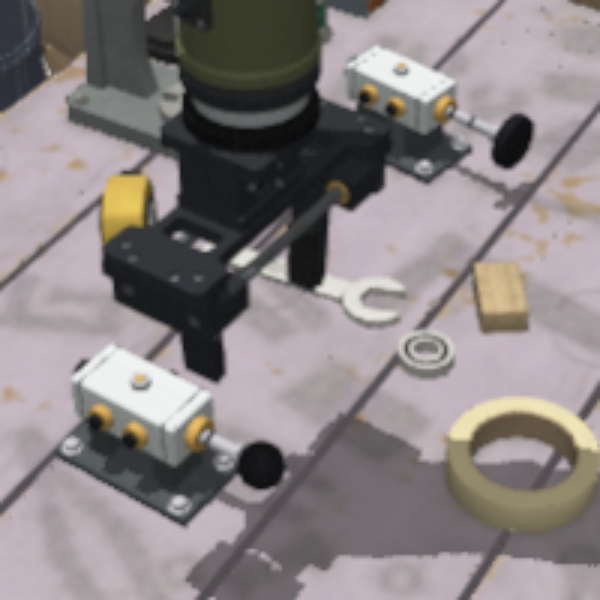

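The wrist view shows the ball at (282,203) with one ring just off the gland at (282,155). The disc valve is still fully out, and the gripper is clear of everything. I hand the job in.

Run:
```python
from plant import r
print(r.finish_job())
```

```text
the job is handed in; nothing more can be done
None
```

The ball-knob valve is shut at its middle click, and the job was handed in at about 7 s of the 32 s allowed. I gripped the ball from above at 30 N, pushed it 20 mm along the rod axis, opened the fingers and rose 14 cm clear.

- **Ball valve:** after letting go, one black ring shows just off the gland. The scene-camera network puts the knob at x = 0.509 m. The gripper's travel, from 0.484 to 0.504 m, implies about 0.504 m. That gap is about the network's error and well inside the 9 mm in which the rod slips to the middle by itself.
- **Disc valve:** I never went near it. It measures the same as at the start, to within the network's error of about 4 mm, and looks fully out.
- **Gripper:** the force reading after rising was about zero, and nothing was touching the robot.
- **Mismatch:** the opening while gripping read about 30 mm on the 32 mm ball. I took this as gauge scale, since the ball moved with the gripper as intended.

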